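Clamp an oil bottle and snap its cap on

ROBOT

A 6-joint arm with a two-finger parallel gripper is mounted at the origin on the work surface. World frame = base frame: x ahead of the robot, y to its left, z up, the work surface at z = 0. Lengths are in m, angles in rad, forces in N, time in s.
With the tool pointing down it reaches from about 0.25 to 0.775 m from the base axis. Payload 4 kg.
Tool frame: the origin (TCP) lies at the very end of the fingers, on their centre line; the grasp point (between the pads) lies 19 mm behind it (bot.pinch_z is the distance from the TCP to the grasp point, in m); x points along the fingers, y is the direction in which the jaws open and shut, and the axes are right-handed (so a half turn about x gives the same grasp; the last joint's range is limited). The gripper opens to 94 mm and grips with 3 to 60 N. Pads are 16 mm wide; open, the fingers measure 119 mm over their backs; the gripper's body (75 mm by 177 mm) begins 78 mm behind the grasp point.
Start: joints at [1.241, 0.087, 1.371, -0, 1.684, -0.103], TCP at [0.124, 0.536, 0.206] pointing down, gripper open.
Joint ranges: [-3.1, 3.1], [-0.76, 2.03], [0.27, 2.55], [-1.08, 4.22], [0.17, 2.65], [-2.57, 2.57]. Speed limits (rad/s): [2.79, 2.79, 3.14, 3.14, 3.14, 3.14].

INTERFACE

Orientations are given as a 3x3 rotation matrix whose columns are the frame's x, y, z axes.
In Python, from cell import read_state, viewer, job_done, bot gives the robot as it stands.
- The arm moves only by the shell command python3 -m creep 'ROWS'. ROWS is JSON, a list of rows, each a list of 5 numbers: the shift along the tool's x, y, z in cm, then the turn about the tool's x in rad, then the closure, from 0 (fully open) to 1 (shut). A call has 1 to 10 rows; each row is the pose to reach, as a shift and turn from the pose measured when the call began, along the tool's axes at that moment; what a row does not reach only later rows make up. A row lasts 1/8 s, in which the tool goes at most 62.5 mm and 10.7 degrees, less where a joint would pass 70% of its speed; a pose out of reach is approached as far as the arm can. A call with a gripper value outside its range is refused whole. The fingers move at their own pace and stop on an object; the grip force is fixed at half the most. Time passes only in rows, so rows that repeat a pose let the fingers close. It gives the time, the measured TCP pose, the force and the opening at its end, in the units of the state.
- read_state(): the state, without advancing time (a new reading comes with each control period).
- viewer.capture(name): name is "scene" or "top" or "wrist"; returns a dict with "image" (384x512x3 uint8, red, green, blue), "vfov" (degrees; the focal length in pixels is half the picture's height over the tangent of half this angle, whatever the lens; pixels are square), "cx", "cy" (the principal point, pixels), "T" (4x4, takes a point from camera to world coordinates). Camera axes: x right, y down, z forward; pixel columns grow to the right and rows downward; lengths in m; the calibration is good to about 2 mm. A picture is of the moment at which its call begins. There is no depth.
- job_done(): hands the job in, once; it reports no verdict.
The state is a dict: "time": time; "joint_positions": joint angles; "joint_vel": joint speeds; "effort": joint torques, N m; "tool_pos": TCP position; "tool_rot": TCP orientation; "force": force on the tool from outside, world axes, zero at the start; "ft_torque": the same for the moment, N m; "opening": opening from 0.0 (shut) to 1.0 (fully open).
Only numpy, scipy, OpenCV 4.12 (cv2) and the standard library are available. Lean on these libraries where they do the work, as an engineer would, in place of code of your own. Each camera call takes 0.05 s, during which the arm holds its last target.

TASK

An open oil bottle stands loosely in the bench clamp: turn the clamp's crank clockwise, seen from the crank's side, until the jaws grip the bottle firmly. Then pick up the loose white snap cap, set it over the bottle's mouth and press it straight down, past the click, until it is fully home. Do not let go or ease off: finish while holding the cap firmly pressed down, with the bottle upright and still gripped in the clamp, and leave the finished bottle, the funnel and the label roll where they stand.

Things in the scene. Friction and masses are not known exactly. Their poses are not given: they have to be found in the camera images.
- clamp: Bench bottle clamp of bare aluminium, fixed to the table; base plate 130 x 186 x 12 mm. Origin on the table directly below the axis of a bottle seated in the rubber V of the fixed jaw. Its +y axis runs along the screw from the crank towards the fixed jaw; z up. Nothing of it is higher than 97 mm except the crank's handle (123 mm at its highest).
- jaw: Moving jaw with a rubber V like the fixed one. Origin on the axis of a bottle lying in its V, on the screw's axis, 75 mm above the table; axes as the clamp's. Moves along the clamp's +y, 10 mm per turn. Its y in the clamp's frame: -16 mm fully open, 0 when both V's just touch the bottle; starts at -16 to -6 mm. About 1/8 turn past touching grips firmly; the screw stays where it is left.
- screw (a point): Point on the screw's axis (75 mm above the table) in the middle of the circle that crank_grip runs round. It and the whole crank travel along the clamp's +y with the jaw.
- crank_grip (a point): Middle of the crank's black handle, a sleeve 19 mm thick and 50 mm long that spins freely on its pin, lying level and parallel to the screw (clamp's y axis), 38 mm off the screw's axis, so 37 to 113 mm above the table. The steel crank arm is at the sleeve's jaw end; the other end is free.
- crank (a joint): Angle of the crank in rad: 0 with the handle straight up and the jaw fully open; grows as the clamp closes, a right-hand turn about the clamp's +y (from the top the handle goes first towards the clamp's +x, then down). 0 to 6.3 at the start; both V's touch the bottle at about 10.05. Turning takes about 3 to 5 N at the handle until then, soon over 10 N.
- bottle: Open 250 ml oil bottle of dark green glass, 56 mm across, 180 mm high, 0.36 to 0.55 kg, standing upright on the clamp's base plate between the jaws, 1.5 to 4.5 mm out of the V: the closing jaw pushes it home. Body straight to 112 mm, then a shoulder to the neck from 148 mm. Origin at the centre of its underside, z up.
- bottle_rim (a point): Centre of the bottle's mouth at the top of the rim, 192 mm above the table. The neck is 23 mm across outside, with a snap bead 28 mm across 7 to 8 mm below the rim. The cap's lugs touch the bead about 8 mm before home; the push rises to about 10 N, drops to almost nothing at the click about 5 mm before home and rises again when the cap's ceiling meets the rim.
- cap: Loose white plastic snap cap on the table, open side down: knurled skirt 37 mm across, 24 mm high, with a flat lid 33 mm across; 30 mm high in all, about 40 g. Origin at the centre of the skirt's lower edge, z up. Sprung lugs sit inside, 9 mm above that edge. The inner ceiling is 20.5 mm above it, so the cap is home with its origin 20.5 mm below the rim.
- finished_bottle: A finished bottle, same bottle and cap with a blank paper label, standing on the table; bystander. Origin under its centre.
- funnel: Steel funnel standing on its wide mouth (110 mm across, 105 mm high); bystander. Origin under its centre.
- label_roll: Roll of blank paper labels, 90 mm across, 50 mm high, lying flat; bystander. Origin under its centre.

How it is judged:
On the way, in this order (a step that is already met when the one before it is completed fails the run):
1. the jaw grips the bottle (push of the jaw on the bottle over 12 N) (contact force between jaw and bottle above 12 N), for 0.3 s.
2. the cap is pressed past the click to within 1.5 mm of home and still pushed onto the bottle with over 6 N (z of cap in the frame of bottle_rim below -0.019 m and contact force between cap and bottle above 6 N), for 0.5 s.
At the end, for the whole second after the job is handed in: Cap within 1.5 mm of fully home and centred (3 mm) and square (0.1 rad) on the rim; it presses on the bottle with over 6 N; the jaw still pushes on the bottle with over 12 N; the bottle is upright (0.06 rad); all through the last second (all of step 2 and horizontal distance between cap and bottle_rim below 0.003 m and angle between the z axis of cap and the z axis of bottle, either way round below 0.1 rad and contact force between jaw and bottle above 12 N and angle between bottle's own z axis and vertical below 0.06 rad); the arm keeps its last pose, push and grip.
It fails at once if a bystander is shifted by more than 30 mm or tipped (distance of any of finished_bottle, funnel, label_roll from where it was at the start of the episode above 0.03 m or angle between any of finished_bottle, funnel, label_roll's own z axis and vertical above 0.3 rad).
It fails at once if the bottle is tipped by more than 0.25 rad (angle between bottle's own z axis and vertical above 0.25 rad).
It also fails if it takes over 67 s, if anything falls off the work surface, if the arm or the gripper's body presses on something with over 40 N, if the wrist force passes 120 N, or if a joint passes its speed limit or range.

## Working session

There is one attempt and no reset: what is moved stays moved. The work goes in short steps, Python scripts to look and compute and a shell command to move; the robot and the scene stay as the last step left them, time stands still between calls to the robot, and variables do not carry over. Pictures are saved under pics/ and viewed, and the job is handed in when it is done.

```bash
ls; mkdir -p pics; cat > h.py <<'E'
import numpy as np, cv2
from cell import read_state, viewer, job_done, bot
def cap(n,f):
    c=viewer.capture(n); cv2.imwrite('pics/'+f+'.png',cv2.cvtColor(c['image'],cv2.COLOR_RGB2BGR))
    np.savez('pics/'+f+'.npz',**c); return c
def load(f): 
    d=np.load('pics/'+f+'.npz'); return {k:d[k] for k in d}
def ray(c,u,v):
    f=c['image'].shape[0]/2/np.tan(np.radians(float(c['vfov']))/2)
    d=np.array([(u-c['cx'])/f,(v-c['cy'])/f,1.]); T=c['T']; d=T[:3,:3]@d
    return T[:3,3],d/np.linalg.norm(d)
def onz(c,u,v,z):
    o,d=ray(c,u,v); return o+d*(z-o[2])/d[2]
def proj(c,p):
    f=c['image'].shape[0]/2/np.tan(np.radians(float(c['vfov']))/2)
    T=c['T']; q=T[:3,:3].T@(np.array(p)-T[:3,3]); return np.array([q[0]/q[2]*f+c['cx'],q[1]/q[2]*f+c['cy']])
def tri(l):
    A=0;b=0
    for o,d in l:
        M=np.eye(3)-np.outer(d,d); A=A+M; b=b+M@o
    p=np.linalg.solve(A,b); return p,[np.linalg.norm((np.eye(3)-np.outer(d,d))@(p-o)) for o,d in l]
E
python3 - <<'E'
from h import *
print(read_state(), bot.pinch_z)
for n in ('scene','top','wrist'):
    c=cap(n,n+'0'); print(n,c['vfov'],c['T'].round(3).tolist())
E
```

```text
pics
{'time': 0.0, 'joint_positions': array([ 1.24091588e+00,  8.79577806e-02,  1.37225216e+00, -6.58129562e-06,
        1.68356019e+00, -1.03116552e-01]), 'joint_vel': array([ 0.00018973,  0.00035397, -0.00027258,  0.00282633, -0.0001974 ,
       -0.00091082]), 'effort': array([-9.51744914e-04, -3.40167904e+01, -3.02433157e+01,  7.17888563e-02,
        3.27030849e-02, -1.54444560e-04]), 'tool_pos': array([0.12349432, 0.5354039 , 0.2043037 ]), 'tool_rot': array([[-6.99162700e-04,  2.24825402e-01,  9.74398815e-01],
       [-2.06218709e-03,  9.74396657e-01, -2.24826383e-01],
       [-9.99997629e-01, -2.16658288e-03, -2.17629757e-04]]), 'force': array([-0.3313305 ,  0.83835093,  0.11836328]), 'ft_torque': array([-0.00900972,  0.0137533 ,  0.02904468]), 'opening': 1.0033143803422007} 0.0188
scene 43.14812524534506 [[-0.804, 0.399, -0.441, 1.138], [0.594, 0.522, -0.611, 0.898], [-0.014, -0.754, -0.657, 1.097], [0.0, 0.0, 0.0, 1.0]]
top 55.16950582842678 [[-0.001, -0.984, 0.176, 0.304], [-1.0, -0.001, -0.014, 0.016], [0.014, -0.176, -0.984, 1.175], [0.0, 0.0, 0.0, 1.0]]
wrist 67.9301714926074 [[0.225, 0.948, 0.224, 0.059], [0.974, -0.218, -0.054, 0.55], [-0.002, 0.23, -0.973, 0.383], [0.0, 0.0, 0.0, 1.0]]
```

View pics/scene0.png

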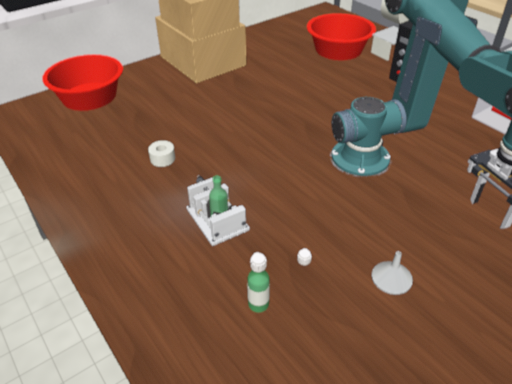

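View pics/top0.png

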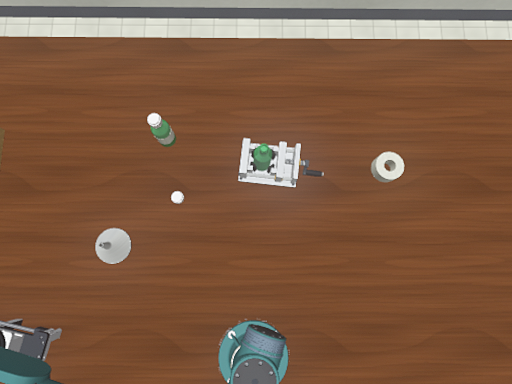

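View pics/wrist0.png

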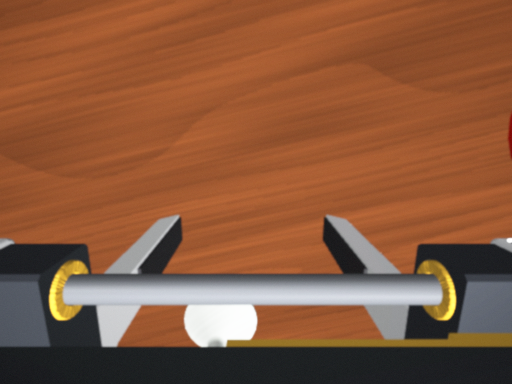

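The scene view shows the clamp with the bottle at (217,205), the cap at (304,257), the finished bottle at (258,285), the funnel at (393,275) and the label roll at (162,153). In the top view, the clamp is at (265,162), the crank handle at (313,173) and the cap at (178,197). The wrist view shows only table and one white disk, probably the funnel.

```bash
python3 - <<'E'
from h import *
t=load('top0')
for n,u,v,z in [('cap',178,197,.03),('bottle mouth',264,148,.192),('base corner?',240,180,.012),('base c2',297,186,.012),('handle',313,173,.075),('roll',388,165,.05),('fin',155,119,.2),('funnel',113,245,0)]:
    print(n,onz(t,u,v,z).round(3))
im=cv2.imread('pics/top0.png'); cv2.imwrite('pics/topz.png',cv2.resize(im[125:205,150:350],None,fx=4,fy=4,interpolation=cv2.INTER_CUBIC))
im=cv2.imread('pics/scene0.png'); cv2.imwrite('pics/scz.png',cv2.resize(im[140:290,150:350],None,fx=4,fy=4,interpolation=cv2.INTER_CUBIC))
E
```

```text
cap [0.479 0.236 0.03 ]
bottle mouth [ 0.592 -0.029  0.192]
base corner? [0.538 0.041 0.012]
base c2 [ 0.518 -0.142  0.012]
handle [ 0.547 -0.184  0.075]
roll [ 0.579 -0.427  0.05 ]
fin [0.673 0.274 0.2  ]
funnel [ 0.331  0.44  -0.   ]
```

View pics/topz.png

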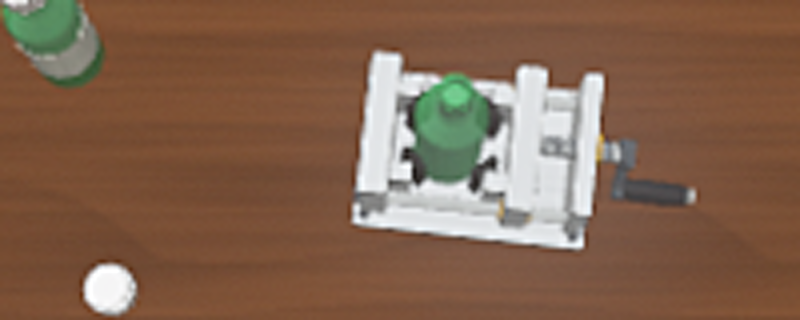

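View pics/scz.png

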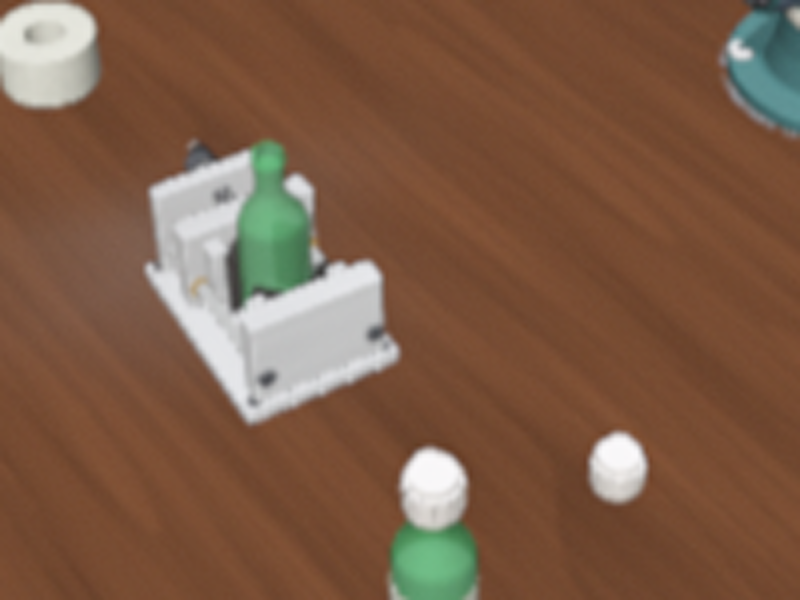

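```bash
python3 -m creep '[[-6,-6,6,0.15,0],[-6,-30,28.5,0.7,0],[-6,-30,28.5,0.7,0],[-6,-30,28.5,0.7,0],[-6,-30,28.5,0.7,0],[-6,-30,28.5,0.7,0],[-6,-30,28.5,0.7,0]]'; python3 - <<'E'
from h import *
cap('wrist','w1')
E
```

```text
time: 1.02
tool_pos: [0.3344, 0.1772, 0.2651]
tool_rot: [[0.0, 0.8, 0.6], [-0.002, 0.6, -0.8], [-1.0, -0.001, 0.001]]
force: [1.0, 0.3, -0.1]
opening: 1.004
```

View pics/w1.png

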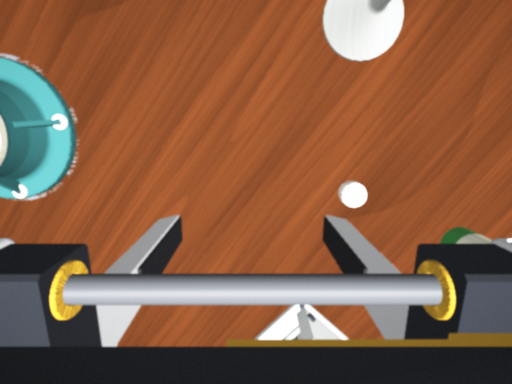

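```bash
python3 -m creep '[[0,-4.7,41.5,0.752,0],[0,-4.7,41.5,0.752,0],[0,-4.7,41.5,0.752,0],[0,-4.7,41.5,0.752,0],[0,-4.7,41.5,0.752,0],[0,-4.7,41.5,0.752,0],[0,-4.7,41.5,0.752,0],[0,-4.7,41.5,0.752,0]]'; python3 - <<'E'
from h import *
cap('wrist','w2');cap('scene','s2');cap('top','t2')
E
```

```text
time: 2.08
tool_pos: [0.5462, -0.1919, 0.2653]
tool_rot: [[-0.002, 0.993, -0.12], [-0.005, -0.12, -0.993], [-1.0, -0.001, 0.005]]
force: [0.1, 0.6, -0.2]
opening: 1.002
```

View pics/w2.png

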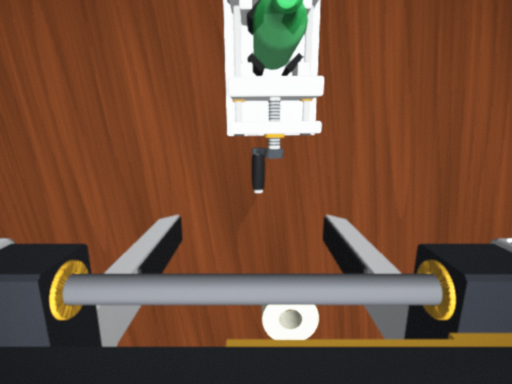

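The wrist view shows the handle from (258,150) to (258,192), left of the screw (column 275). The bottle mouth is near (288,3). A second view with a sideways shift will give the heights.

```bash
python3 -m creep '[[0,5,3,0,0],[0,8,4,0,0],[0,8,4,0,0]]'; python3 - <<'E'
from h import *
cap('wrist','w3'); 
for n in ('w2','w3'):
    im=cv2.imread(f'pics/{n}.png'); x0=215 if n=='w2' else 90
    cv2.imwrite(f'pics/{n}z.png',cv2.resize(im[0:200,x0:x0+160],None,fx=3,fy=3,interpolation=cv2.INTER_CUBIC))
E
```

```text
time: 2.6
tool_pos: [0.6208, -0.2363, 0.2671]
tool_rot: [[0.0, 0.993, -0.114], [-0.005, -0.114, -0.993], [-1.0, 0.001, 0.004]]
force: [-0.7, 0.3, 0.1]
opening: 1.0
```

View pics/w3.png

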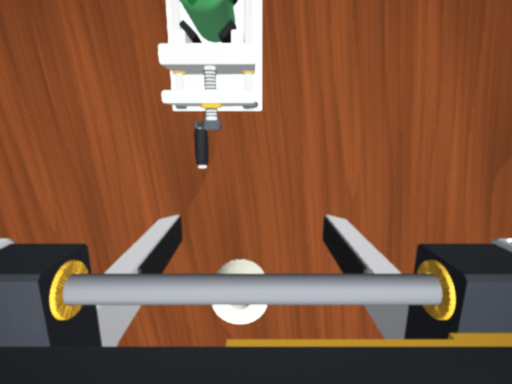

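View pics/w2z.png

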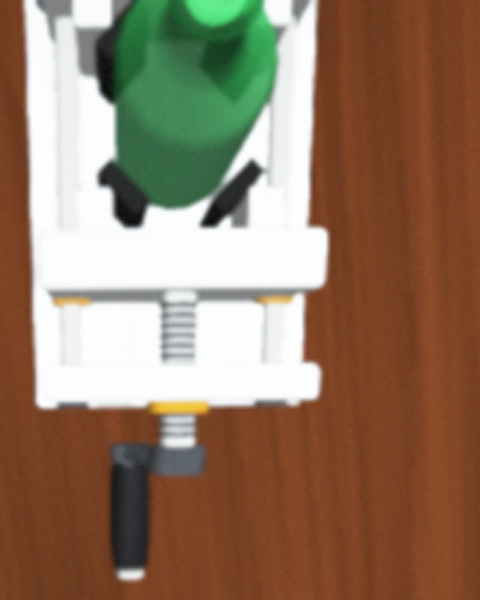

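View pics/w3z.png

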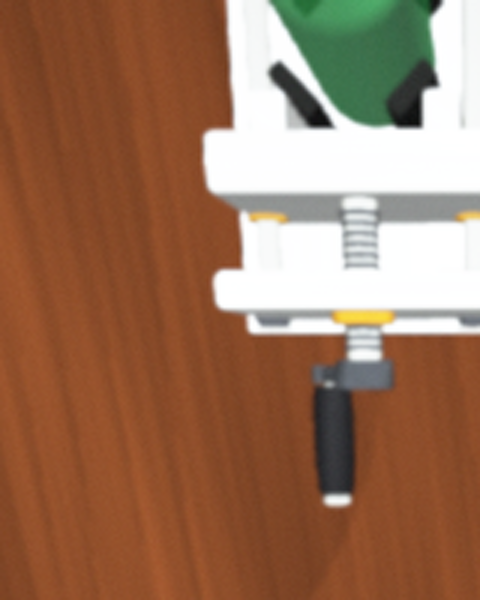

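```bash
python3 - <<'E'
from h import *
a=load('w2');b=load('w3')
P={}
for n,p,q in [('tip',(258.3,191.3),(202.3,166.7)),('sl_bot',(258,189.3),(202,164.3)),('sl_top',(259,155),(201,129.3)),('collar',(275,135.7),(211.3,105.7)),('screw at jaw',(215+179/3,292/3),(90+360/3,200/3)),('hub front',(215+180/3,475/3),(90+365/3,388/3)),('mouth',(215+215/3,8/3),(0,0))]:
    if q==(0,0): continue
    p_,e=tri([ray(a,*p),ray(b,*q)]); P[n]=p_; print(n,p_.round(4),np.round(e,4))
d=P['screw at jaw']-P['collar'];print(np.degrees(np.arctan2(d[0],d[1])))
# collar and screw on z=.075..
for c,l in((a,[(275,135.7),(215+179/3,292/3),(215+178/3,440/3)]),(b,[(211.3,105.7),(90+360/3,200/3),(90+364/3,357/3)])):
    print([onz(c,*x,.08).round(4) for x in l])
E
```

```text
tip [ 0.5514 -0.2205  0.0427] [0. 0.]
sl_bot [ 0.5514 -0.2173  0.043 ] [0.0003 0.0003]
sl_top [ 0.5582 -0.1688  0.0449] [0.0003 0.0003]
collar [ 0.5809 -0.143   0.0794] [0.0004 0.0004]
screw at jaw [ 0.5854 -0.0973  0.0736] [0.0001 0.0001]
hub front [ 0.5777 -0.1709  0.0826] [0.0003 0.0003]
5.686539026589645
[array([ 0.5806, -0.1433,  0.08  ]), array([ 0.5848, -0.0979,  0.08  ]), array([ 0.5784, -0.1567,  0.08  ])]
[array([ 0.5812, -0.1426,  0.08  ]), array([ 0.5862, -0.0984,  0.08  ]), array([ 0.5789, -0.1583,  0.08  ])]
```

Sleeve axis triangulates at z≈0.044 and its length at 49 mm (given: 50). Its radius from the screw is 37 mm (given: 38), so the crank angle is about 3.73 rad. I'll descend onto the handle.

```bash
python3 -m creep '[[0,-5,-2,0.01,0],[2,-7,-3,0.01,0],[8,-7,-3,0.01,0],[14,-7,-3,0.01,0],[14,-7,-3,0.01,0]]'; python3 - <<'E'
from h import *
cap('wrist','w4')
s=read_state();print(s['tool_pos'].round(4),s['tool_rot'].round(4).tolist())
E
```

```text
time: 3.28
tool_pos: [0.5484, -0.1953, 0.1221]
tool_rot: [[-0.012, 0.992, -0.123], [0.001, -0.123, -0.992], [-1.0, -0.012, 0.0]]
force: [-0.1, -0.0, 0.5]
opening: 1.0
[ 0.5519 -0.197   0.127 ] [[-0.0031, 0.9924, -0.123], [-0.0029, -0.123, -0.9924], [-1.0, -0.0028, 0.0033]]
```

View pics/w4.png

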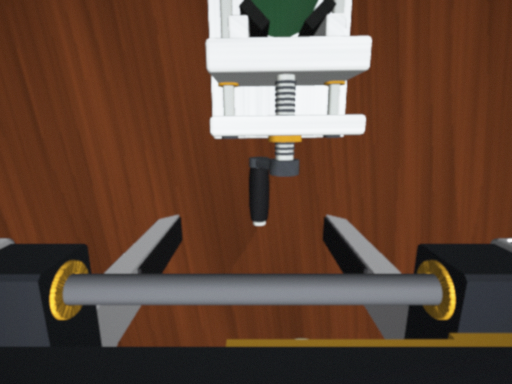

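```bash
python3 - <<'E'
from h import *
c=load('w4');print(c['cx'],c['cy'],c['T'].round(4).tolist())
print(onz(c,259.5,192,.044),onz(c,259.5,225,.044),onz(c,285,150,.08))
s=read_state();print(s['tool_pos'])
for z in(.127,.044): 
  print(proj(c,[.5519,-.197,z]))
E
```

```text
252.08593832200177 193.08623505072785 [[0.9924, -0.1167, -0.0403, 0.5587], [-0.1228, -0.9659, -0.2279, -0.1302], [-0.0123, 0.2311, -0.9728, 0.3003], [0.0, 0.0, 0.0, 1.0]]
[ 0.55501332 -0.19005893  0.044     ] [ 0.55125525 -0.22200258  0.044     ] [ 0.57877127 -0.15119421  0.08      ]
[ 0.55187492 -0.19701838  0.12704151]
[257.63508271 232.18688762]
[257.04416303 199.61439893]
```

```bash
python3 -m creep '[[5,0.3,0,0,0],[10,0.3,0,0,0],[10.2,0.3,0,0,0],[10.2,0.3,0,0,0.6],[10.2,0.3,0,0,1],[10.2,0.3,0,0,1],[10.2,0.3,0,0,1],[10.2,0.3,0,0,1]]'; python3 - <<'E'
from h import *
cap('wrist','w5')
s=read_state();print(s['tool_pos'].round(4),s['tool_rot'].round(4).tolist(),s['force'],s['opening']*94)
E
```

```text
time: 4.32
tool_pos: [0.5546, -0.1977, 0.0253]
tool_rot: [[-0.003, 0.992, -0.123], [-0.003, -0.123, -0.992], [-1.0, -0.003, 0.003]]
force: [-0.5, 0.1, -0.1]
opening: 0.504
[ 0.5545 -0.1976  0.0251] [[-0.0032, 0.9924, -0.123], [-0.0029, -0.123, -0.9924], [-1.0, -0.0028, 0.0032]] [-0.1525535   0.16860941  0.6180825 ] 43.8428107603836
```

View pics/w5.png

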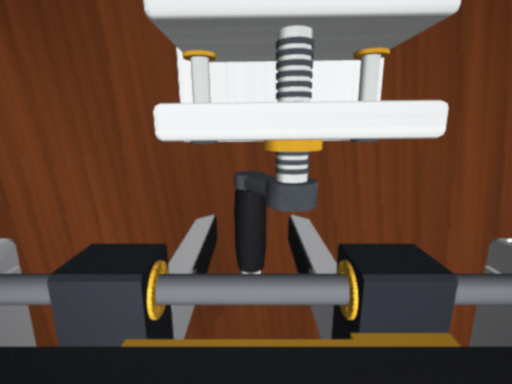

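Still closing around the handle, with the handle centred between the fingers. I'll keep closing.

```bash
python3 -m creep '[[0,0,0,0,1],[0,0,0,0,1],[0,0,0,0,1],[0,0,0,0,1]]'; python3 -m creep '[[0,0,0,0,1],[0,0,0,0,1]]'
```

```text
time: 4.88
tool_pos: [0.5539, -0.1976, 0.0248]
tool_rot: [[-0.005, 0.992, -0.123], [-0.003, -0.123, -0.992], [-1.0, -0.004, 0.003]]
force: [-1.4, -0.6, 0.4]
opening: 0.185
time: 5.12
tool_pos: [0.5539, -0.1976, 0.0248]
tool_rot: [[-0.005, 0.992, -0.123], [-0.003, -0.123, -0.992], [-1.0, -0.004, 0.003]]
force: [-1.7, 0.7, 0.3]
opening: 0.184
```

Gripped: opening 17.3 mm on the 19 mm sleeve. Now turning, starting at θ≈214° in 30° steps.

```bash
python3 -m creep '[[-0.7,-0.75,-0.04,0,1],[-1.48,-1.29,-0.08,0,1],[-2.43,-1.61,-0.12,0,1],[-3.42,-1.67,-0.17,0,1],[-4.39,-1.47,-0.21,0,1],[-5.28,-1.03,-0.25,0,1]]'; python3 - <<'E'
from h import *
cap('wrist','w6')
E
```

```text
time: 5.88
tool_pos: [0.5418, -0.1936, 0.0783]
tool_rot: [[-0.01, 0.992, -0.123], [-0.002, -0.123, -0.992], [-1.0, -0.01, 0.003]]
force: [-5.8, -1.2, -1.2]
opening: 0.186
```

View pics/w6.png

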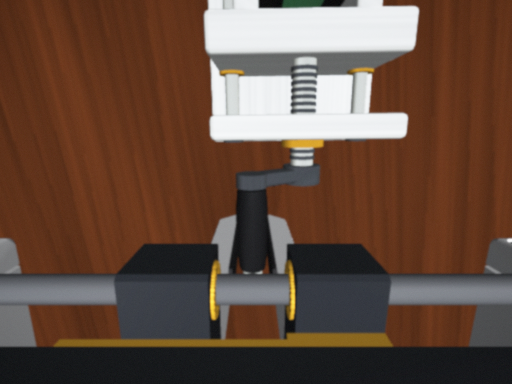

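```bash
cat > ck.py <<'E'
from h import *
ex=np.array([.9945,-.105,0]);ey=np.array([.105,.9945,0])
p0=np.array([.5539,-.1976,.0248]);C=p0@ex+.02125; Z=.0562
def ck(steps,start=None):
    s=read_state();p=s['tool_pos'];R=s['tool_rot']
    dx=p@ex-C;dz=p[2]-Z;th=np.degrees(np.arctan2(dx,dz))
    print('th',th.round(1),'r',np.hypot(dx,dz).round(4),'ey',((p-p0)@ey).round(4),'F',s['force'].round(1),'t',s['time'])
    for a in steps:
        t=np.radians(th+a); n=C+.038*np.sin(t)
        q=(n-p@ex)*ex+np.array([0,0,Z+.038*np.cos(t)-p[2]])+ey*.01*a/360
        print(a,(R.T@q*100).round(2))
E
python3 -c "
from ck import *
ck([15,30,45,60,75,90,105,120,150,180])"
```

```text
th -53.6 r 0.0401 ey 0.0027 F [-8.5 -0.5  1.7] t 5.925
15 [-0.59  0.85 -0.06]
30 [-1.11  1.7  -0.11]
45 [-1.39  2.65 -0.17]
60 [-1.42  3.64 -0.23]
75 [-1.19  4.6  -0.29]
90 [-0.72  5.47 -0.35]
105 [-0.03  6.19 -0.4 ]
120 [ 0.81  6.71 -0.46]
150 [ 2.76  7.02 -0.55]
180 [ 4.59  6.31 -0.63]
```

```bash
python3 -m creep '[[-0.59,0.85,-0.06,0,1],[-1.11,1.7,-0.11,0,1],[-1.39,2.65,-0.17,0,1],[-1.42,3.64,-0.23,0,1],[-1.19,4.6,-0.29,0,1],[-0.72,5.47,-0.35,0,1],[-0.03,6.19,-0.4,0,1],[0.81,6.71,-0.46,0,1],[1.8,7.0,-0.5,0,1],[2.76,7.02,-0.55,0,1]]'; python3 -c "
from ck import *
ck([20,40,60,80,100,120,140,160,180,200])"
```

```text
time: 7.18
tool_pos: [0.6113, -0.197, 0.0508]
tool_rot: [[-0.013, 0.992, -0.123], [-0.002, -0.123, -0.992], [-1.0, -0.013, 0.004]]
force: [-12.2, -1.5, 5.6]
opening: 0.184
th 98.5 r 0.0361 ey 0.0066 F [-12.2  -1.5   5.6] t 7.175
20 [ 1.28 -0.22 -0.06]
40 [ 2.32 -1.03 -0.1 ]
60 [ 3.03 -2.15 -0.14]
80 [ 3.31 -3.44 -0.17]
100 [ 3.13 -4.75 -0.2 ]
120 [ 2.51 -5.91 -0.23]
140 [ 1.53 -6.8  -0.27]
160 [ 0.31 -7.3  -0.31]
180 [-1.01 -7.35 -0.36]
200 [-2.26 -6.95 -0.42]
```

```bash
sed -i 's/+.02125/+.0193/' ck.py; python3 -c "
from ck import *
ck([15,30,45,60,75,90,105,120,135,150])"
```

```text
th 98.1 r 0.0381 ey 0.0066 F [-12.2  -1.5   5.6] t 7.175
15 [ 0.96 -0.26 -0.04]
30 [ 1.82 -0.76 -0.08]
45 [ 2.52 -1.46 -0.11]
60 [ 3.02 -2.31 -0.13]
75 [ 3.28 -3.27 -0.16]
90 [ 3.28 -4.27 -0.18]
105 [ 3.03 -5.22 -0.21]
120 [ 2.53 -6.09 -0.23]
135 [ 1.83 -6.79 -0.26]
150 [ 0.97 -7.29 -0.29]
```

```bash
python3 -m creep '[[0.96,-0.26,-0.04,0,1],[1.82,-0.76,-0.08,0,1],[2.52,-1.46,-0.11,0,1],[3.02,-2.31,-0.13,0,1],[3.28,-3.27,-0.16,0,1],[3.28,-4.27,-0.18,0,1],[3.03,-5.22,-0.21,0,1]]'; python3 -c "
from ck import *
cap('wrist','w7');cap('top','t7')
ck([15,30,45,60,75,90,105])"
```

```text
time: 8.05
tool_pos: [0.5606, -0.1886, 0.0219]
tool_rot: [[-0.009, 0.992, -0.123], [-0.003, -0.123, -0.992], [-1.0, -0.009, 0.004]]
force: [6.1, -1.5, 3.2]
opening: 0.181
th -156.6 r 0.0369 ey 0.0097 F [ 2.8 -0.4  5.5] t 8.15
15 [-0.4  -0.9  -0.02]
30 [-1.11 -1.6  -0.05]
45 [-1.97 -2.09 -0.08]
60 [-2.93 -2.34 -0.11]
75 [-3.92 -2.34 -0.15]
90 [-4.88 -2.08 -0.2 ]
105 [-5.73 -1.58 -0.24]
```

View pics/w7.png

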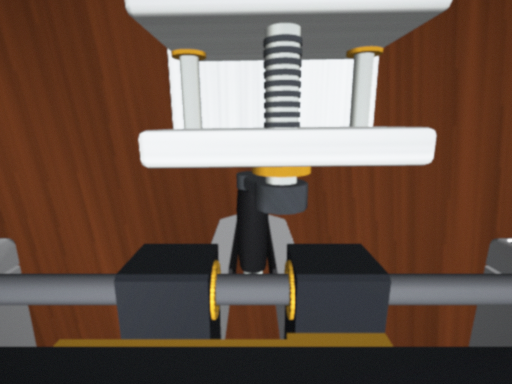

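θ≈563°, about 12° before touching. I'll turn on into the grip and watch the force.

```bash
python3 -m creep '[[-0.4,-0.9,-0.02,0,1],[-1.11,-1.6,-0.05,0,1],[-1.97,-2.09,-0.08,0,1],[-1.97,-2.09,-0.08,0,1]]'; python3 -c "
from ck import *
ck([10,15,20,30,40])"
```

```text
time: 8.65
tool_pos: [0.5399, -0.1852, 0.0415]
tool_rot: [[-0.009, 0.992, -0.123], [-0.003, -0.123, -0.992], [-1.0, -0.009, 0.004]]
force: [6.7, -2.4, -3.0]
opening: 0.18
th -113.0 r 0.0375 ey 0.0109 F [ 6.7 -2.4 -3. ] t 8.65
10 [-0.61 -0.25 -0.02]
15 [-0.94 -0.32 -0.03]
20 [-1.26 -0.35 -0.04]
30 [-1.93 -0.34 -0.07]
40 [-2.58 -0.2  -0.1 ]
```

```bash
python3 -m creep '[[-0.61,-0.25,-0.02,0,1],[-1.26,-0.35,-0.04,0,1],[-1.93,-0.34,-0.07,0,1],[-1.93,-0.34,-0.07,0,1]]'; python3 -c "
from ck import *
cap('wrist','w8')
ck([5,10,15,20,30,40])"
```

```text
time: 9.15
tool_pos: [0.5363, -0.1843, 0.0562]
tool_rot: [[-0.011, 0.992, -0.124], [-0.002, -0.124, -0.992], [-1.0, -0.011, 0.004]]
force: [8.2, -4.4, -14.0]
opening: 0.184
th -90.0 r 0.0382 ey 0.0114 F [  9.7  -4.8 -14.8] t 9.2
5 [-0.33  0.03 -0.01]
10 [-0.66  0.07 -0.03]
15 [-0.99  0.14 -0.04]
20 [-1.3   0.23 -0.06]
30 [-1.91  0.5  -0.09]
40 [-2.45  0.88 -0.12]
```

View pics/w8.png

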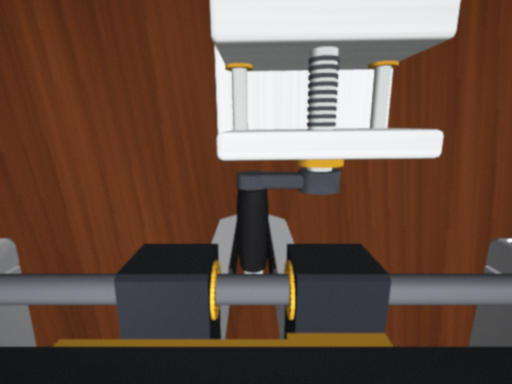

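Handle force has risen to 15 N at θ≈630°, past the 1/8 turn. A few more degrees for margin, then hold.

```bash
python3 -m creep '[[-0.9,0.05,-0.03,0,1],[-1.1,0.1,-0.04,0,1],[-1.1,0.1,-0.04,0,1],[-1.1,0.1,-0.04,0,1]]'; python3 -c "
from ck import *
ck([0])"
```

```text
time: 9.7
tool_pos: [0.5362, -0.1841, 0.06]
tool_rot: [[-0.016, 0.992, -0.124], [-0.001, -0.124, -0.992], [-1.0, -0.016, 0.003]]
force: [11.7, -6.3, -23.1]
opening: 0.181
th -84.4 r 0.0385 ey 0.0116 F [ 11.7  -6.3 -23.1] t 9.7
0 [ 0.    0.05 -0.  ]
```

```bash
python3 -m creep '[[0.2,0,0,0,1],[0.2,0,0,0,0.5],[0.2,0,0,0,0.5],[0.2,0,0,0,0.5],[0.2,0,0,0,0.5],[-5,0,0,0,0.5],[-11,0,0,0,0.5],[-17,0,0,0,0.5],[-22,0,-3,0,0.5],[-22,0,-6,0,0.5]]'; python3 - <<'E'
from h import *
cap('wrist','w9')
E
```

```text
time: 10.95
tool_pos: [0.5485, -0.1243, 0.286]
tool_rot: [[-0.006, 0.992, -0.125], [-0.004, -0.125, -0.992], [-1.0, -0.006, 0.005]]
force: [0.4, 0.1, -0.5]
opening: 0.5
```

View pics/w9.png

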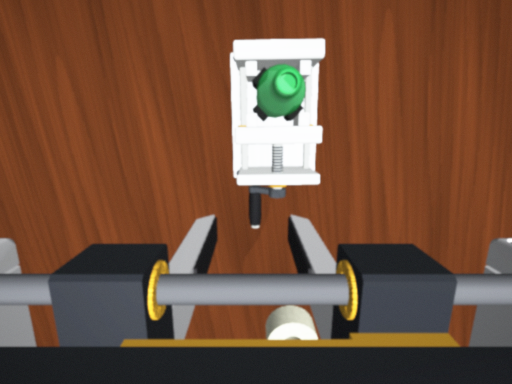

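Both V's now hold the bottle, with its mouth at about (287,82). I'll take a second view for the rim.

```bash
python3 -m creep '[[0,-3,-5,0,0.3],[0,-6,-6,0,0],[0,-6,-6,0,0]]'; python3 - <<'E'
from h import *
cap('wrist','w10')
for n,(x0,y0) in {'w9':(235,40),'w10':(255,80)}.items():
    im=cv2.imread(f'pics/{n}.png')
    cv2.imwrite(f'pics/{n}z.png',cv2.resize(im[y0:y0+100,x0:x0+100],None,fx=5,fy=5,interpolation=cv2.INTER_CUBIC))
E
```

```text
time: 11.38
tool_pos: [0.4944, -0.0524, 0.2844]
tool_rot: [[-0.01, 0.993, -0.119], [0.0, -0.119, -0.993], [-1.0, -0.01, 0.001]]
force: [0.5, 0.3, 0.6]
opening: 0.779
```

View pics/w10.png

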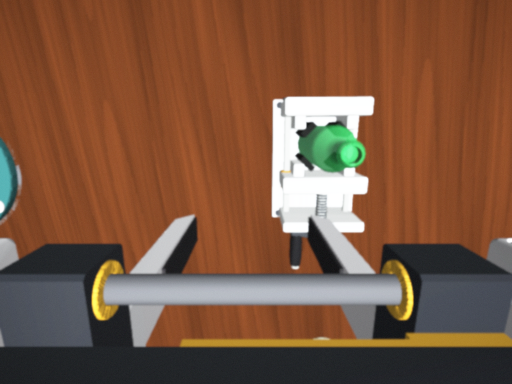

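View pics/w9z.png

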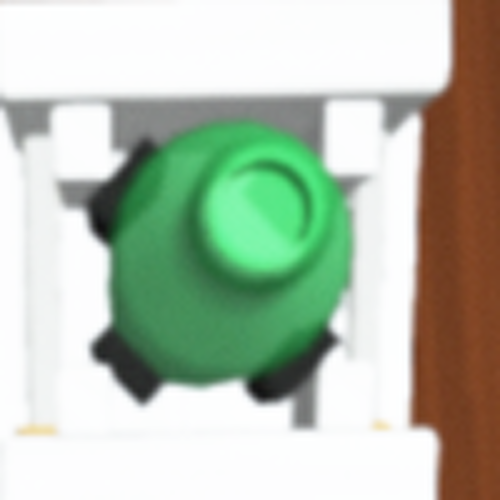

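View pics/w10z.png

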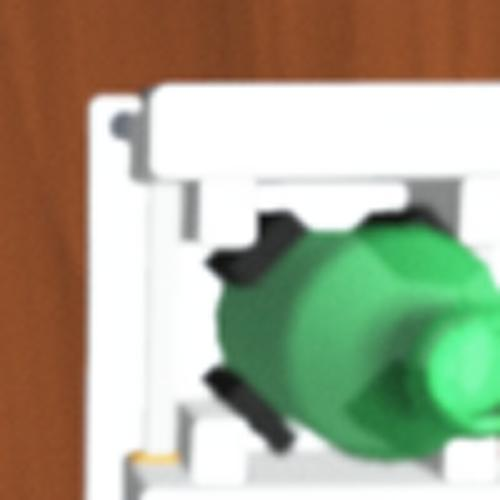

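```bash
python3 - <<'E'
from h import *
cap('wrist','w11')
for n,(x0,y0) in {'w10':(310,110),'w11':(310,110)}.items():
    im=cv2.imread(f'pics/{n}.png')
    cv2.imwrite(f'pics/{n}z.png',cv2.resize(im[y0:y0+80,x0:x0+80],None,fx=6,fy=6,interpolation=cv2.INTER_CUBIC))
E
```

```text
(no output)
```

View pics/w11z.png

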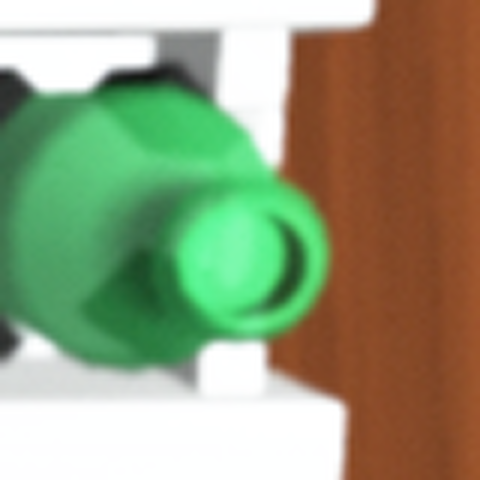

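```bash
python3 - <<'E'
from h import *
a=load('w9');b=load('w11');t=load('top0')
ra,rb=ray(a,286.3,81.9),ray(b,349.8,152.6)
print(tri([ra,rb]))
print(onz(a,286.3,81.9,.192),onz(b,349.8,152.6,.192))
# top & scene with green mask
c=cap('top','t11');s=cap('scene','s11')
for n in('t11','s11'):
    im=cv2.imread(f'pics/{n}.png');x0,y0=(230,120) if n=='t11' else (180,160)
    cv2.imwrite(f'pics/{n}z.png',cv2.resize(im[y0:y0+80,x0:x0+80],None,fx=6,fy=6,interpolation=cv2.INTER_CUBIC))
st=read_state();print(st['tool_pos'],st['tool_rot'].round(4).tolist(),st['time'])
E
```

```text
(array([ 0.59231463, -0.02453659,  0.18531051]), [np.float64(0.0002550683618377149), np.float64(0.00025506836183784447)])
[ 0.59129036 -0.02550145  0.192     ] [ 0.590415   -0.02350848  0.192     ]
[ 0.49620316 -0.0541184   0.28339256] [[-0.0113, 0.9925, -0.1215], [0.0005, -0.1215, -0.9926], [-0.9999, -0.0113, 0.0008]] 11.575
```

View pics/t11z.png

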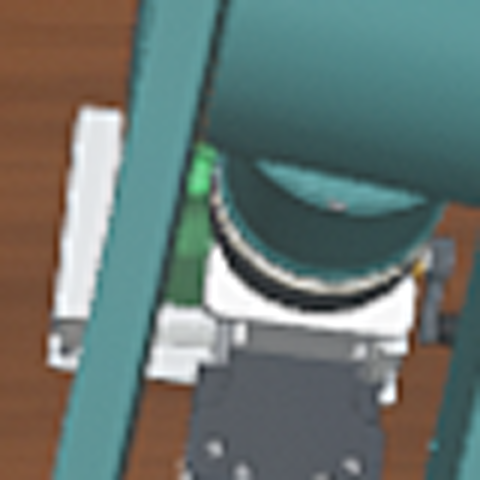

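View pics/s11z.png

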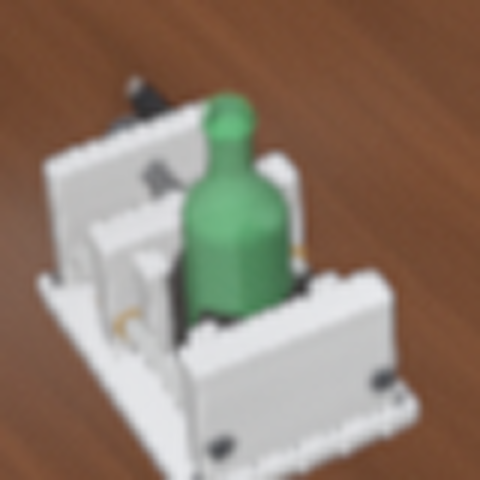

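```bash
python3 -m creep '[[0,5,1.5,0,0],[0,9,2.5,0,0],[0,9,2.5,0,0],[0,9,2.5,0,0]]'; python3 - <<'E'
from h import *
c=cap('wrist','w12')
u,v=proj(c,[.5915,-.0245,.192]);print(u,v)
im=cv2.imread('pics/w12.png');x0,y0=int(u)-40,int(v)-40;print(x0,y0)
cv2.imwrite('pics/w12z.png',cv2.resize(im[y0:y0+80,x0:x0+80],None,fx=6,fy=6,interpolation=cv2.INTER_CUBIC))
E
```

```text
time: 12.08
tool_pos: [0.5825, -0.0903, 0.2816]
tool_rot: [[-0.013, 0.992, -0.122], [0.001, -0.122, -0.992], [-1.0, -0.013, 0.0]]
force: [-0.3, -0.2, -0.2]
opening: 0.996
254.41639460122408 124.63723163348787
214 84
```

View pics/w12z.png

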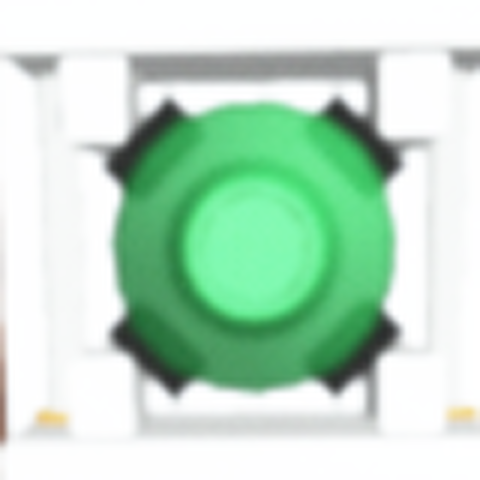

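```bash
python3 - <<'E'
from h import *
a=load('w9');b=load('w11');c=load('w12')
print(onz(c,256.4,124.9,.192),onz(c,255.9,124.7,.112))
print(tri([ray(a,286.3,81.9),ray(b,349.8,152.6),ray(c,256.4,124.9)]))
s=read_state();print(s['tool_pos'],s['tool_rot'].round(4).tolist())
p=s['tool_pos'];d=np.array([.479,.236,.25])-p; print(s['tool_rot'].T@d)
E
```

```text
[ 0.59327041 -0.02495355  0.192     ] [ 0.59281596 -0.02455402  0.112     ]
(array([ 0.59288943, -0.02467835,  0.18358183]), [np.float64(0.00059773361388318), np.float64(0.00018838737593795152), np.float64(0.00047329993552700953)])
[ 0.58220799 -0.09005823  0.28238937] [[-0.0118, 0.9925, -0.122], [0.0008, -0.122, -0.9925], [-0.9999, -0.0118, 0.0007]]
[ 0.03385941 -0.14182563 -0.31105299]
```

```bash
python3 -m creep '[[0,-3,-5.5,-0.1,0],[0,-11.6,-25,-0.4,0],[1,-11.6,-25,-0.4,0],[2,-11.6,-25,-0.4,0],[2,-11.6,-25,-0.4,0],[2,-11.6,-25,-0.4,0],[2,-11.6,-25,-0.4,0]]'; python3 - <<'E'
from h import *
c=cap('wrist','w13')
E
```

```text
time: 13.0
tool_pos: [0.4972, 0.1716, 0.2645]
tool_rot: [[-0.01, 0.962, 0.274], [0.0, 0.274, -0.962], [-1.0, -0.01, -0.003]]
force: [0.6, -0.6, -0.3]
opening: 0.996
```

View pics/w13.png

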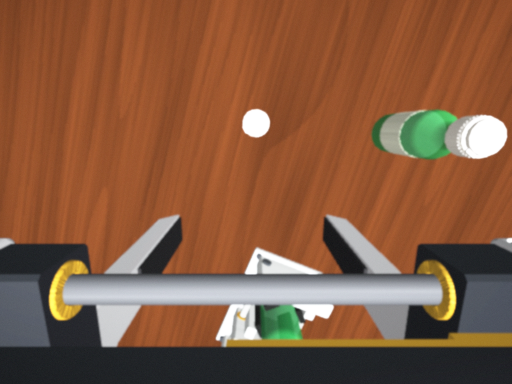

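```bash
cat >> h.py <<'E'
def white(c,u,v,r=45):
    im=c['image'].astype(int); u0=max(int(u)-r,0); v0=max(int(v)-r,0); w=im[v0:int(v)+r,u0:int(u)+r]
    m=((w.min(2)>150)&(w.max(2)-w.min(2)<40)).astype(np.uint8)
    n,l,s,ce=cv2.connectedComponentsWithStats(m); k=1+np.argmax(s[1:,4])
    return ce[k]+[u0,v0], s[k]
E
python3 - <<'E'
from h import *
c=load('w13'); u,s=white(c,256,123);print(u,s,onz(c,*u,.025))
st=read_state();p=st['tool_pos'];print(p,st['tool_rot'].T@(onz(c,*u,.025)-p))
E
python3 -m creep '[[3,-4,-3,0,0],[6,-6,-3,0,0],[6,-6,-3,0,0],[6,-6,-3,0,0]]'; python3 - <<'E'
from h import *
a=load('w13');c=cap('wrist','w14'); ua,s=white(a,256,123)
q=proj(c,onz(a,*ua,.025));u,s=white(c,*q);print(q,u,s)
print(tri([ray(a,*ua),ray(c,*u)]),onz(c,*u,.03))
E
```

```text
[255.71688742 122.76986755] [ 32  31  27  28 604] [0.48037548 0.23995397 0.025     ]
[0.49753809 0.17125565 0.26439907] [ 0.23960119  0.00456465 -0.06997401]
time: 13.55
tool_pos: [0.4327, 0.1833, 0.2069]
tool_rot: [[-0.007, 0.962, 0.271], [0.001, 0.271, -0.962], [-1.0, -0.006, -0.003]]
force: [0.5, -0.1, -0.0]
opening: 1.002
[302.35086612 145.91559304] [301.40966921 145.41984733] [ 29  30  32  32 786]
(array([0.48037134, 0.24006872, 0.01747886]), [np.float64(2.1004690849956283e-05), np.float64(2.1004690849924445e-05)]) [0.47818086 0.24030221 0.03      ]
```

View pics/w14.png

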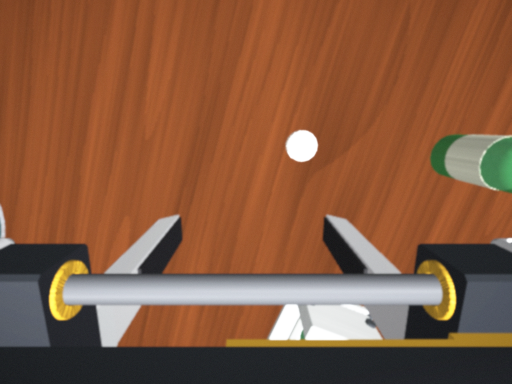

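```bash
python3 -m creep '[[4,4,-3,0,0],[10,6.1,-4.2,0,0],[13,6.1,-4.2,0,0],[13,6.1,-4.2,0,0],[13,6.1,-4.2,0,0]]'; python3 - <<'E'
from h import *
c=cap('wrist','w15')
st=read_state();p=st['tool_pos'];R=st['tool_rot'];print(p,R.round(4).tolist(),R.T@(np.array([.480,.240,.004])-p))
u,s=white(c,*proj(c,[.48,.24,.03]),60);print(proj(c,[.48,.24,.03]),u,s,onz(c,*u,.027))
E
```

```text
time: 14.22
tool_pos: [0.4818, 0.2411, 0.0797]
tool_rot: [[-0.002, 0.963, 0.271], [0.003, 0.271, -0.963], [-1.0, -0.001, -0.004]]
force: [0.2, -0.6, 1.0]
opening: 0.995
[0.48194439 0.24120809 0.08017831] [[-0.0011, 0.9626, 0.2709], [0.0035, 0.2709, -0.9626], [-1.0, -0.0001, -0.0037]] [ 0.07617567 -0.00219068  0.0009179 ]
[250.06199563 207.76391804] [250.29116223 203.68765133] [  38   33   46   47 1652] [0.47943518 0.24263991 0.027     ]
```

View pics/w15.png

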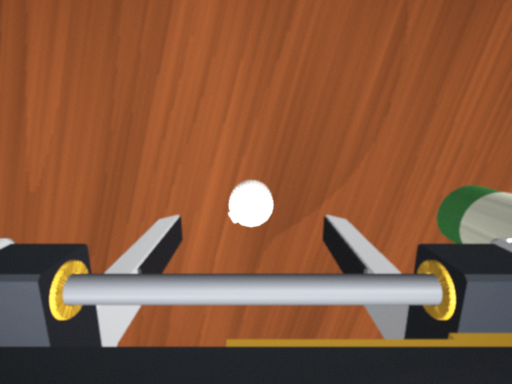

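```bash
python3 -m creep '[[4,-0.2,0,0,0],[7.2,-0.2,0,0,0.3],[7.6,-0.2,0,0,0.6],[7.6,-0.2,0,0,1],[7.6,-0.2,0,0,1],[7.6,-0.2,0,0,1],[7.6,-0.2,0,0,1],[7.6,-0.2,0,0,1]]'; python3 -m creep '[[0,0,0,0,1],[0,0,0,0,1],[0,0,0,0,1]]'
python3 - <<'E'
from h import *
c=cap('wrist','w16')
E
```

```text
time: 15.28
tool_pos: [0.4804, 0.2411, 0.005]
tool_rot: [[0.0, 0.963, 0.271], [0.004, 0.271, -0.963], [-1.0, 0.001, -0.004]]
force: [-0.8, -0.9, 2.9]
opening: 0.392
time: 15.65
tool_pos: [0.4804, 0.2411, 0.005]
tool_rot: [[-0.0, 0.963, 0.271], [0.004, 0.271, -0.963], [-1.0, 0.001, -0.004]]
force: [-0.4, 0.1, 0.9]
opening: 0.392
```

View pics/w16.png

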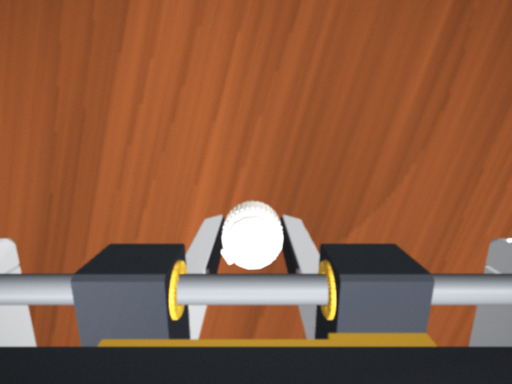

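Cap gripped (36.8 mm opening). I'll lift it, then measure the lid centre relative to the tool.

```bash
python3 -m creep '[[-5,0,0,0,1],[-11,0,0,0,1],[-17,0,0,0,1],[-23,0,0,0,1],[-26,0,0,0,1]]'; python3 - <<'E'
from h import *
c=cap('wrist','w17');st=read_state();p=st['tool_pos'];R=st['tool_rot'];print(p,st['opening'])
q=proj(c,p-R[:,0]*.025);print(q)
im=cv2.imread('pics/w17.png');x0,y0=210,195
cv2.imwrite('pics/w17z.png',cv2.resize(im[y0:y0+90,x0:x0+90],None,fx=6,fy=6,interpolation=cv2.INTER_CUBIC))
E
```

```text
time: 16.32
tool_pos: [0.4812, 0.2404, 0.2691]
tool_rot: [[0.005, 0.963, 0.271], [0.006, 0.271, -0.963], [-1.0, 0.007, -0.004]]
force: [0.3, -0.6, -0.1]
opening: 0.389
[0.48231779 0.24083603 0.27240069] 0.3906439719219836
[254.44064823 245.03278427]
```

View pics/w17z.png

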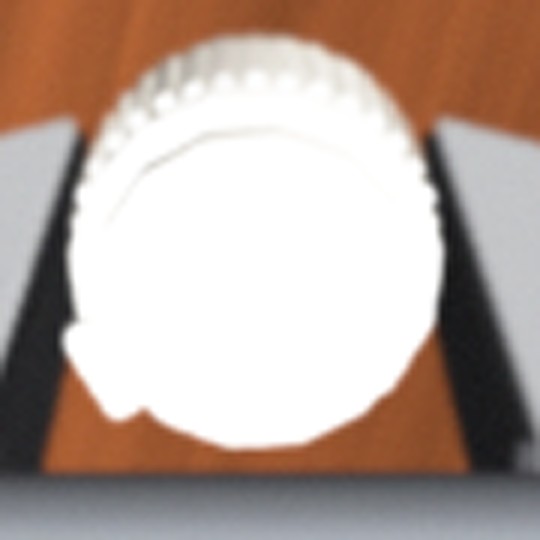

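```bash
python3 -m creep '[[0,0.5,4,0.1,1],[0,3.5,28.7,0.4,1],[0,3.5,28.7,0.4,1],[0,3.5,28.7,0.4,1],[0,3.5,28.7,0.4,1],[2,3.5,28.7,0.4,1],[2,3.5,28.7,0.4,1],[2,3.5,28.7,0.4,1]]'; python3 - <<'E'
from h import *
c=cap('wrist','w18');cap('scene','s18')
st=read_state();p=st['tool_pos'];R=st['tool_rot'];print(p,R.round(4).tolist(),R.T@(np.array([.5935,-.026,p[2]])-p),proj(c,p-R[:,0]*.025),st['force'])
E
```

```text
time: 17.38
tool_pos: [0.5937, -0.0252, 0.2511]
tool_rot: [[0.01, 0.992, -0.124], [0.008, -0.124, -0.992], [-1.0, 0.009, -0.009]]
force: [-0.0, 0.2, -0.5]
opening: 0.388
[ 0.59408447 -0.02489529  0.25227316] [[0.0119, 0.9922, -0.1238], [0.0078, -0.1239, -0.9923], [-0.9999, 0.0108, -0.0092]] [-1.55611946e-05 -4.43114083e-04  1.16849855e-03] [252.62390731 243.03208161] [-0.48246352  0.25791686 -0.67198159]
```

View pics/w18.png

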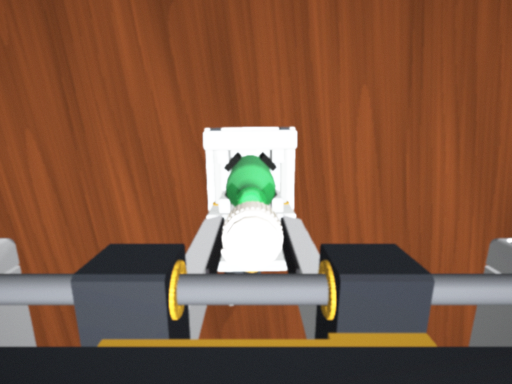

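View pics/s18.png

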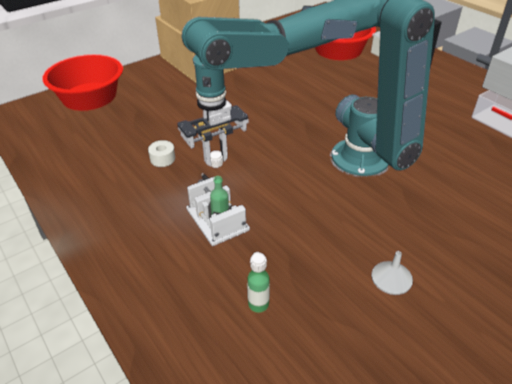

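Cap is above the bottle, in line to within about 1 mm. I'll lower it to just above the rim first.

```bash
python3 -m creep '[[1.5,-0.1,0.12,0,1],[3,-0.1,0.14,0,1],[4.5,-0.1,0.16,0,1],[4.7,-0.1,0.16,0,1],[4.7,-0.1,0.16,0,1]]'; python3 - <<'E'
from h import *
c=cap('wrist','w19');cap('scene','s19')
st=read_state();p=st['tool_pos'];R=st['tool_rot'];print(p,R.round(4).tolist(),R.T@(np.array([.5935,-.026,.180])-p),st['force'])
im=cv2.imread('pics/s19.png');cv2.imwrite('pics/s19z.png',cv2.resize(im[130:240,160:270],None,fx=5,fy=5,interpolation=cv2.INTER_CUBIC))
im=cv2.imread('pics/w19.png');cv2.imwrite('pics/w19z.png',cv2.resize(im[130:280,180:330],None,fx=4,fy=4,interpolation=cv2.INTER_CUBIC))
E
```

```text
time: 18.1
tool_pos: [0.5934, -0.026, 0.205]
tool_rot: [[0.011, 0.992, -0.124], [0.008, -0.124, -0.992], [-1.0, 0.01, -0.009]]
force: [-0.8, -0.0, -0.0]
opening: 0.393
[ 0.59380509 -0.02615438  0.20594924] [[0.0131, 0.9922, -0.1239], [0.0076, -0.1241, -0.9922], [-0.9999, 0.0121, -0.0092]] [ 0.02594343 -0.00063533  0.00012249] [ 0.71923475 -0.38413678 -0.27793793]
```

View pics/s19z.png

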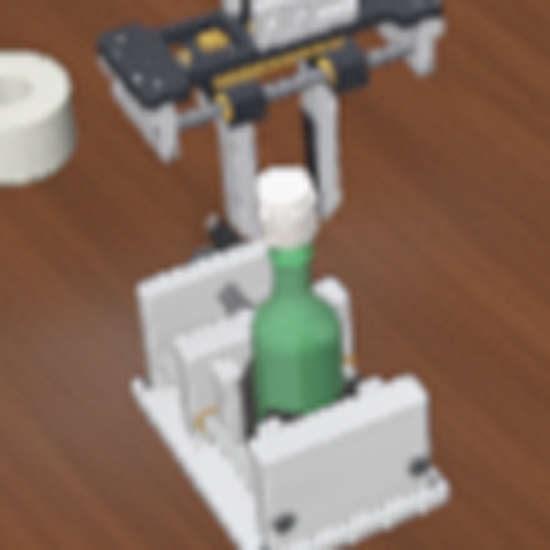

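View pics/w19z.png

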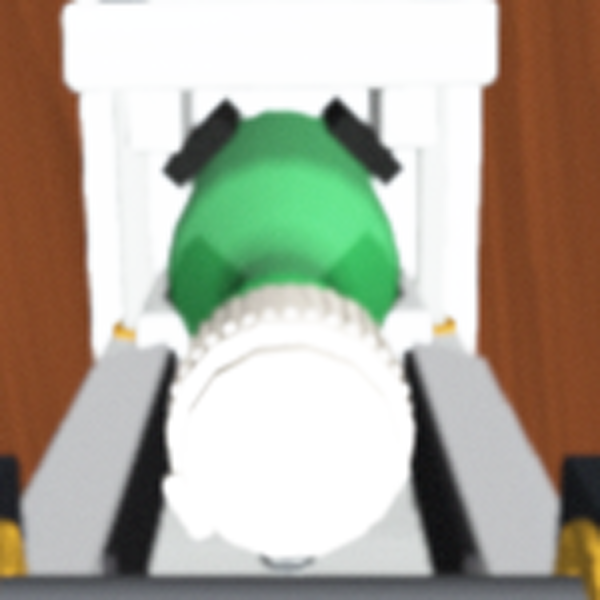

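```bash
python3 -m creep '[[0.5,-0.04,0,0,1],[1,-0.05,0,0,1],[1.5,-0.05,0,0,1],[1.9,-0.05,0.02,0,1],[1.9,-0.05,0.02,0,1]]'; python3 - <<'E'
from h import *
st=read_state();p=st['tool_pos'];R=st['tool_rot'];print(p,R.round(4).tolist(),st['force'],st['ft_torque'])
E
```

```text
time: 18.82
tool_pos: [0.5933, -0.0255, 0.1862]
tool_rot: [[0.012, 0.992, -0.124], [0.009, -0.124, -0.992], [-1.0, 0.011, -0.01]]
force: [0.6, 1.9, -0.3]
opening: 0.39
[ 0.59325457 -0.02553474  0.18622025] [[0.012, 0.9923, -0.1236], [0.0088, -0.1237, -0.9923], [-0.9999, 0.0108, -0.0102]] [ 0.5751668   1.86947059 -0.31975566] [ 0.23619299  0.06032473 -0.01964944]
```

```bash
python3 -m creep '[[0.4,0,-0.04,0,1],[0.7,0,-0.04,0,1],[1.0,0,-0.04,0,1],[1.3,0,-0.04,0,1],[1.3,0,-0.04,0,1]]'; python3 - <<'E'
from h import *
st=read_state();p=st['tool_pos'];R=st['tool_rot'];print(p,R.round(4).tolist(),st['force'],st['ft_torque'])
E
```

```text
time: 19.45
tool_pos: [0.5935, -0.025, 0.1764]
tool_rot: [[0.015, 0.992, -0.123], [0.008, -0.124, -0.992], [-1.0, 0.013, -0.01]]
force: [-3.6, 0.7, 11.3]
opening: 0.393
[ 0.59354793 -0.02502636  0.1764082 ] [[0.0146, 0.9922, -0.1235], [0.0084, -0.1236, -0.9923], [-0.9999, 0.0134, -0.0101]] [-3.63656309  0.74579811 11.31323408] [0.16563687 0.8974803  0.00234907]
```

```bash
python3 -m creep '[[0.4,0,0,0,1],[0.6,0,0,0,1],[0.6,0,0,0,1],[0.6,0,0,0,1],[0.6,0,0,0,1]]'; python3 - <<'E'
from h import *
c=cap('wrist','w20');cap('scene','s20')
st=read_state();p=st['tool_pos'];R=st['tool_rot'];print(p,R.round(4).tolist(),st['force'],st['ft_torque'],proj(c,p-R[:,0]*.025))
im=cv2.imread('pics/s20.png');cv2.imwrite('pics/s20z.png',cv2.resize(im[130:240,160:270],None,fx=5,fy=5,interpolation=cv2.INTER_CUBIC))
im=cv2.imread('pics/s20.png');cv2.imwrite('pics/s20f.png',cv2.resize(im[230:340,205:315],None,fx=5,fy=5,interpolation=cv2.INTER_CUBIC))
im=cv2.imread('pics/w20.png');cv2.imwrite('pics/w20z.png',cv2.resize(im[130:280,180:330],None,fx=4,fy=4,interpolation=cv2.INTER_CUBIC))
E
```

```text
time: 20.08
tool_pos: [0.5937, -0.025, 0.1764]
tool_rot: [[0.019, 0.992, -0.123], [0.007, -0.123, -0.992], [-1.0, 0.018, -0.01]]
force: [-8.2, 0.9, 20.0]
opening: 0.391
[ 0.59367824 -0.02503707  0.17633937] [[0.0191, 0.9922, -0.1232], [0.0074, -0.1234, -0.9923], [-0.9998, 0.018, -0.0097]] [-8.13666863  1.11160032 19.54028582] [ 0.20898449  1.56553504 -0.04835389] [252.11570233 242.74994714]
```

View pics/s20z.png

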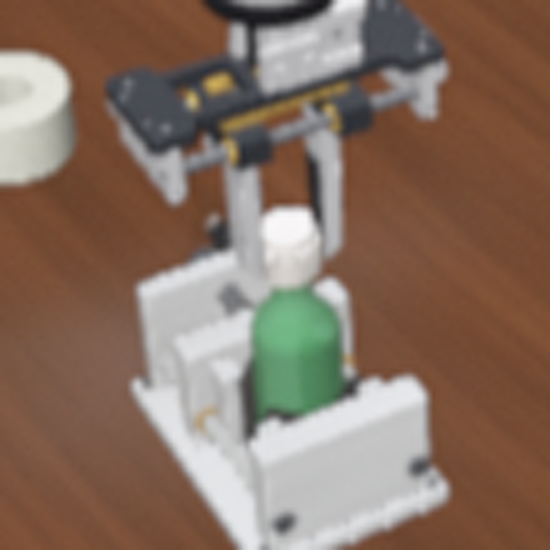

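View pics/w20z.png

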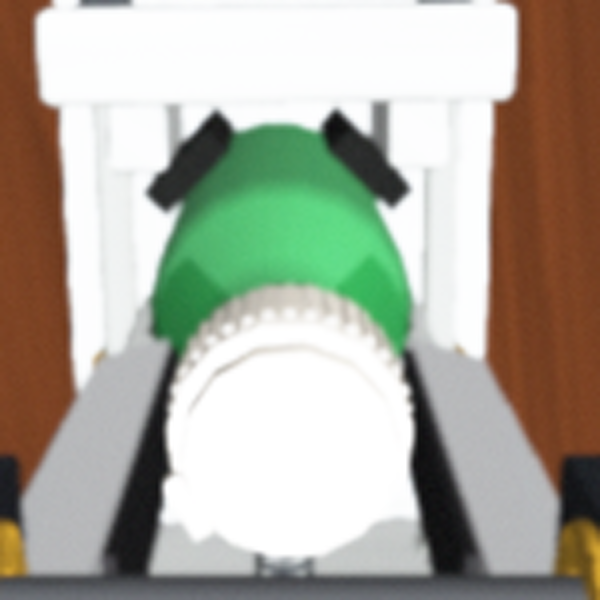

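View pics/s20f.png

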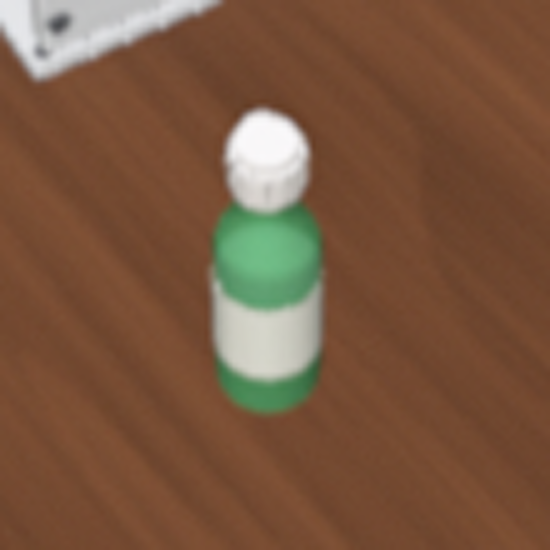

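The TCP holds at 176.4 mm under both 11 N and 20 N (expected home 176.5 mm), and the cap has not slipped in the pads. I'll relieve the sideways force slightly while keeping the push.

```bash
python3 -m creep '[[0.6,-0.1,0,0,1],[0.6,-0.15,0,0,1],[0.6,-0.15,0,0,1],[0.6,-0.15,0,0,1],[0.6,-0.15,0,0,1],[0.6,-0.15,0,0,1]]'; python3 - <<'E'
from h import *
c=cap('wrist','w21');cap('top','t21');st=read_state();print(st['tool_pos'],st['tool_rot'].round(3).tolist(),st['force'],st['opening'],st['time'])
E
```

```text
time: 20.92
tool_pos: [0.5937, -0.025, 0.1764]
tool_rot: [[0.027, 0.992, -0.123], [0.006, -0.123, -0.992], [-1.0, 0.026, -0.009]]
force: [-4.5, 1.7, 18.0]
opening: 0.389
[ 0.59373715 -0.02503115  0.17639922] [[0.027, 0.992, -0.123], [0.006, -0.123, -0.992], [-1.0, 0.026, -0.009]] [-4.41558167  1.65223133 17.85674411] 0.3920389413606249 21.025
```

View pics/w21.png

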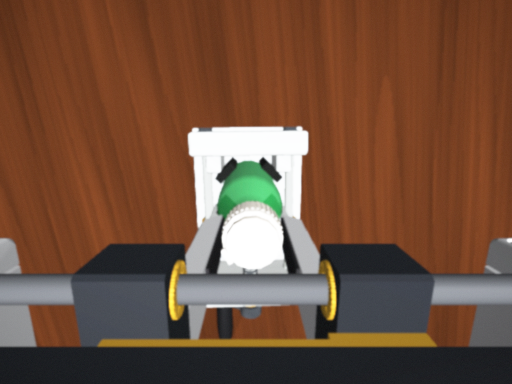

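View pics/t21.png

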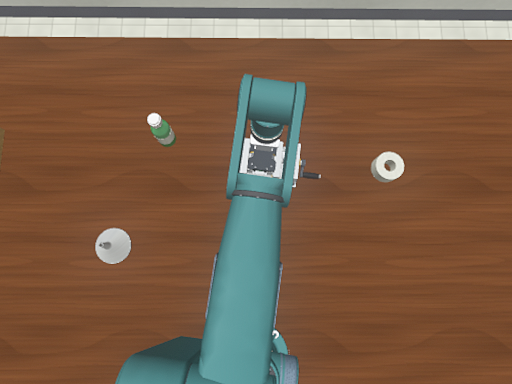

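The cap sits on the bottle at (252,238) in the wrist view and is pressed at 18 N. In the top view the finished bottle (155,119), funnel (113,245) and label roll (388,165) are where they were. Handing in.

```bash
python3 -c "
from cell import *
print(job_done()); s=read_state(); print(s['tool_pos'],s['force'],s['time'])"
```

```text
the job is handed in; nothing more can be done
None
the job is handed in; nothing more can be done
```

The bottle is gripped in the clamp, and the cap is on and still held down at about 18 N. I handed the job in at about 21 s of the 67 s allowed; no verdict is reported.

- **Clamp:** I turned the crank clockwise from about 214° to about 636°, some 60° past where both V's touch the bottle. The handle force had risen to about 23 N, and both V's were seen against the bottle after release. The jaw's push on the bottle can't be read directly, so the firm grip rests on those two signs.
- **Cap:** It was gripped at 36.8 mm, lowered over the rim and pressed past the click. The fingertips (TCP) stopped at z = 176.4 mm under both 11 N and 20 N, against 176.5 mm expected for fully home. The cap had not slipped in the fingers.
- **Last readings:** The push was 18 N, the sideways force about 4.5 N, and the tool tilt 0.03 rad. The top view showed the finished bottle, funnel and label roll in their starting places.
- **One disagreement:** Triangulating the rim from the wrist views put it at z = 184 mm, not the given 192 mm. The hard stop during pressing agreed with 192 mm, and the sideways position matched the line of the screw to about 1 mm.

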